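# Clear and load the noodle portion scale: hold the check weight over the pan

### The arm

A 6-joint arm with a two-finger parallel gripper is mounted at the origin on the work surface. World frame = base frame: x ahead of the robot, y to its left, z up, the work surface at z = 0. Lengths are in m, angles in rad, forces in N, time in s.
With the tool pointing down it reaches from about 0.275 to 0.725 m from the base axis. Payload 5.6 kg.
Tool frame: the origin (TCP) lies where the fingers leave the gripper's body, on its centre line; the fingertips stand 73 mm ahead of it and the grasp point (between the pads) lies ahead of it (ctrl.grip_depth is the z of the grasp point in the tool frame, in m); z points along the fingers, y is the direction in which the jaws open and shut (so a half turn about z gives the same grasp; the last joint's range is limited). The gripper opens to 85 mm and grips with 20 to 120 N. Pads are 22 mm wide; open, the fingers measure 114 mm over their backs; the gripper's body (76 mm by 85 mm) begins 54 mm behind the grasp point. The pads swing forward as they close: fully open they stand 13 mm farther back than shut.
Start: joints at [1.556, 0.255, 0.108, 0, -1.424, -0.285], TCP at [0.162, 0.525, 0.304] pointing down, gripper open.
Joint ranges: [-2.95, 2.95], [-1.21, 1.97], [-1.09, 1.5], [-2.87, 1.71], [-2.94, -0.07], [-3.05, 3.05]. Speed limits (rad/s): [2.57, 2.57, 3.14, 3.14, 3.14, 3.14].

### API

Orientations are given as a unit quaternion [w, x, y, z].
In Python, from cell import ctrl gives the robot as it stands. Calls block until the motion is done:
- ctrl.move_pose(position, orientation): joint-space move of the TCP to a pose.
- ctrl.move_l(position, rot=None, speed=0.15, threshold=None): straight line of the TCP; rot=None keeps the orientation; speed is the mean speed in m/s. With threshold (N) it stops when the force on the tool has changed by that much, and returns True; else False.
- ctrl.movej(angles): joint-space move.
- ctrl.open_gripper() and ctrl.close(newtons=None): open the fingers fully, or close them until they stop; newtons is the grip in N (None keeps the last).
- ctrl.sleep(seconds).
- ctrl.inverse_kinematics(position, orientation): joint angles nearest the present ones, or None.
- ctrl.sense(): the state.
- ctrl.snapshot(name): name is "side" or "top" or "wrist"; returns a dict with "pixels" (420x560x3 uint8, red, green, blue), "range_z" (420x560 float32, m along the optical axis (not along the pixel's ray), 0 where there is no reading), "camera_matrix" (3x3 intrinsics, pixels), "cam_to_world" (4x4, takes a point from camera to world coordinates). Camera axes: x right, y up, looking along -z (the intrinsics and any distortion apply to the point x, -y, -z); pixel columns grow to the right and rows downward; lengths in m; the calibration is good to about 2 mm. The wrist camera is an equidistant fisheye: a pixel r from the principal point sees the ray r / f radians off the axis. A picture is of the moment at which its call begins.
A pose or a line that the arm cannot do raises ctrl.MotionError and nothing moves.
- ctrl.sign_off(): hands the job in, once; it reports no verdict.
The state is a dict: "time": time; "joint_pos": joint angles; "dq": joint speeds; "joint_efforts": joint torques, N m; "position": TCP position; "orientation": TCP orientation; "wrist_force": force on the tool from outside, world axes, zero at the start; "wrist_torque": the same for the moment, N m; "width": opening from 0.0 (shut) to 1.0 (fully open).
Only numpy, scipy, OpenCV 4.12 (cv2) and the standard library are available. Lean on these libraries where they do the work, as an engineer would, in place of code of your own. Each camera call takes 0.05 s, during which the arm holds its last target.

### The job

First take the round steel weight off the portion scale and put it back, seated and upright, in its own socket in the weight tray: the one that fits its size. Then lift the bar-shaped steel weight, carry it over the wooden noodle box without bumping the box or the tin in it, and finish while holding it still, about a centimetre above the two rails on the scale's pan: level, centred between the rails and lined up with them, ready to be set down once the scale reads zero. The bar weight must never touch the scale, nothing else may be on the scale, and the tin, the brush and the other weights stay where they are.

Things in the scene. Friction and masses are not known exactly. Their poses are not given: they have to be found in the camera images.
- weight_medium: Round steel weight that stands on the scale's pan at the start: cylinder 30 mm in diameter and 36 mm tall, with a knob 16 mm in diameter on a narrower neck on top; 54 mm tall in all, about 0.2 kg. Origin: centre of its underside, z up along its axis.
- block_medium_floor (a point): The medium weight's own socket (two brass dots): centre of the floor of a round blind hole 32.5 mm wide, 10 mm deep, in a pale wooden block 66 x 66 x 24 mm fixed on the weight tray. The hole's floor is 24 mm and the block's top 34 mm above the table. Three such blocks stand side by side, 70 mm apart, in any order. Turned as the tray is, z up.
- tray: Weight tray: brown wooden board 260 x 220 x 10 mm (x, y, z), fixed, with lips 18 mm above the table at its two x ends. The blocks stand in a row on its +y half, the bar weight lies on its -y half. Origin: centre of its underside.
- block_small: Socket block of the small weight, one brass dot, hole 25.5 mm wide, the small weight stands in it. Fixed. Origin: centre of its underside.
- block_large: Socket block of the large weight, three brass dots, hole 43.5 mm wide, empty and to be left empty. Fixed. Origin: centre of its underside.
- bar_weight: Bar-shaped steel weight, about 0.55 kg, lying on the weight tray: slab 84 x 44 x 18 mm (x, y, z); on top, along x, a bridge handle: straight grip 66 mm long, 12 mm wide (y), 38 to 54 mm above the underside, on posts 10 mm long centred 28 mm either side of the middle, open between them. Origin: centre of the underside (10 mm above the table at the start), z up.
- scale: White portion scale, fixed, 215 x 190 mm, with a square steel pan 170 x 170 mm, its surface 56 mm above the table. On the pan two low dark steel rails along the scale's x, 92 mm long, 6 mm wide, 6 mm high, 60 mm apart inside. Origin: on the table under the scale; x along the rails, away from its display side; z up.
- cradle (a point): Point midway between the two rails and midway along them, at the height of the rails' tops, 62 mm above the table (6 mm above the pan). Turned as the scale is.
- noodle_box: Wooden noodle box, open on top, fixed, 260 x 150 x 75 mm (x, y, z), between the scale and the weight tray. Origin: centre of its underside.
- flour_tin: Loose aluminium tin, 52 mm in diameter, 110 mm tall, standing in the noodle box with its top 119 mm above the table: leave it alone. Origin: centre of its underside.
- brush: Loose brush, 170 mm long, lying in the noodle box: leave it alone.
- weight_small: Small round steel weight, 23 mm in diameter, 44 mm tall, standing in its own socket of the weight tray: leave it alone. Origin: centre of its underside.
- weight_large: Large round steel weight, 41 mm in diameter, 64 mm tall, standing on the paper sheet between the robot and the noodle box as a paperweight: leave it alone. Origin: centre of its underside.

How it is judged:
On the way, in this order (a step that is already met when the one before it is completed fails the run):
1. the round weight is seated upright in its own socket and released (horizontal distance between weight_medium and block_medium_floor below 0.005 m and z of weight_medium in the frame of block_medium_floor below 0.003 m and angle between weight_medium's own z axis and vertical below 0.12 rad and contact force between weight_medium and the fingers below 0.1 N and linear speed of weight_medium below 0.02 m/s), for 0.2 s.
2. the bar weight is lifted off the weight tray (height (world z) of bar_weight above 0.04 m and contact force between bar_weight and the fingers above 1 N), for 0.2 s.
3. the bar weight passes over the noodle box (x of bar_weight in the frame of noodle_box between -0.16 and 0.16 m and y of bar_weight in the frame of noodle_box between -0.075 and 0.075 m and height (world z) of bar_weight above 0.075 m), for 0.02 s.
At the end, for the whole second after the job is handed in: Round weight upright, released, in its own socket (5 mm of centre, 3 mm of floor). Bar weight held still, underside 3 to 20 mm above the rails, within 8 mm of their middle along and across, within 8 degrees of their direction and 7 of level. Nothing touches the scale (horizontal distance between weight_medium and block_medium_floor below 0.005 m and z of weight_medium in the frame of block_medium_floor below 0.003 m and angle between each of weight_medium, bar_weight's own z axis and vertical below 0.12 rad and x of bar_weight in the frame of cradle between -0.008 and 0.008 m and y of bar_weight in the frame of cradle between -0.008 and 0.008 m and z of bar_weight in the frame of cradle between 0.003 and 0.02 m and angle between the x axis of bar_weight and the x axis of scale, either way round below 0.14 rad and contact force between bar_weight and the fingers above 1 N and linear speed of bar_weight below 0.02 m/s and angular speed of bar_weight below 0.2 rad/s and contact force between scale and anything else below 0.3 N and contact force between weight_medium and the fingers below 0.1 N); the arm keeps its last pose, push and grip.
It fails at once if the bar weight touches the scale (contact force between bar_weight and scale above 0.5 N).
It fails at once if the bar weight bumps the noodle box or the flour tin (contact force between bar_weight and noodle_box above 0.5 N or contact force between bar_weight and flour_tin above 0.5 N).
It fails at once if the tin, the brush or another round weight is moved by more than 20 mm or the tin is tipped (distance of any of weight_small, weight_large, flour_tin, brush from where it was at the start of the episode above 0.02 m or angle between flour_tin's own z axis and vertical above 0.4 rad).
It also fails if it takes over 64 s, if anything falls off the work surface, if the arm or the gripper's body presses on something with over 40 N, if the wrist force passes 120 N, or if a joint passes its speed limit or range.

## Working session

There is one attempt and no reset: what is moved stays moved. The work goes in short steps, each a Python script; the robot and the scene stay as the last script left them, time stands still between calls to the robot, and variables do not carry over. Pictures are saved under pics/ and viewed, and the job is handed in when it is done.

```bash
ls; mkdir -p pics
python3 - <<'E'
from cell import ctrl
import cv2,numpy as np
print(ctrl.sense(), ctrl.grip_depth)
for n in ["side","top","wrist"]:
    s=ctrl.snapshot(n)
    cv2.imwrite(f"pics/{n}0.png",s["pixels"][:,:,::-1]); np.savez(f"{n}0.npz",**s)
    print(n,s["camera_matrix"],s["cam_to_world"])
E
```

```text
pics
{'time': 0.0, 'joint_pos': array([ 1.55560180e+00,  2.55709819e-01,  1.06994067e-01, -4.80661821e-04,
       -1.42388618e+00, -2.84594075e-01]), 'dq': array([-7.24926090e-04,  1.28414834e-03,  9.12388236e-04,  2.94770816e-03,
        2.43291762e-04, -8.71579897e-05]), 'joint_efforts': array([-5.44776067e-04, -3.86629128e+01,  2.37939209e+01,  5.36511719e+00,
       -6.14364952e-03,  1.80589090e-06]), 'position': array([0.16226   , 0.52513938, 0.30301022]), 'orientation': array([ 9.26545465e-04,  9.88781151e-01, -1.49368550e-01, -1.14317355e-04]), 'wrist_force': array([0.58758399, 0.20322284, 0.07799506]), 'wrist_torque': array([0.01629425, 0.0213336 , 0.01642699]), 'width': 1.0012836925070658} 0.0539
side [[429.51698087   0.         275.40263676]
 [  0.         429.51698087 210.45548288]
 [  0.           0.           1.        ]] [[-0.70549005  0.47836012 -0.52292962  0.06475632]
 [-0.70870748 -0.47181609  0.52452197  0.45686011]
 [ 0.00418378  0.74064916  0.67187895  0.63771812]
 [ 0.          0.          0.          1.        ]]
top [[544.31808864   0.         285.96166498]
 [  0.         544.31808864 215.60148218]
 [  0.           0.           1.        ]] [[ 0.04395617  0.97227812 -0.2296587   0.22352371]
 [-0.99901713  0.04409253 -0.00454052  0.01575072]
 [ 0.00571159  0.22963256  0.97326064  1.23074947]
 [ 0.          0.          0.          1.        ]]
wrist [[325.1922621    0.         277.42736359]
 [  0.         325.1922621  213.77341522]
 [  0.           0.           1.        ]] [[-0.29507074  0.90368619  0.31029749  0.24204678]
 [-0.95547472 -0.2794661  -0.09469293  0.50148554]
 [ 0.00114494 -0.32442252  0.94591158  0.37324338]
 [ 0.          0.          0.          1.        ]]
```

View pics/top0.png

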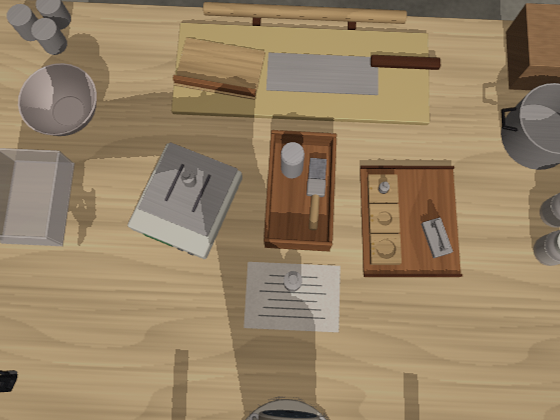

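View pics/side0.png

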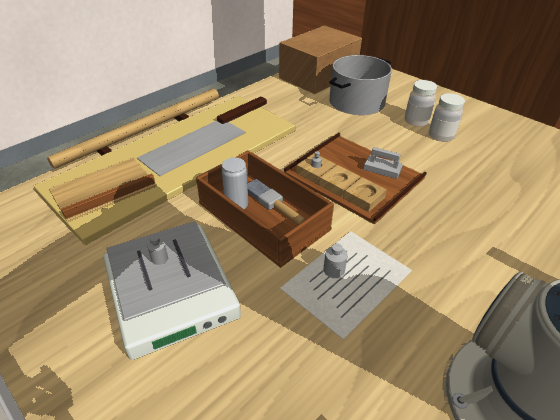

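View pics/wrist0.png

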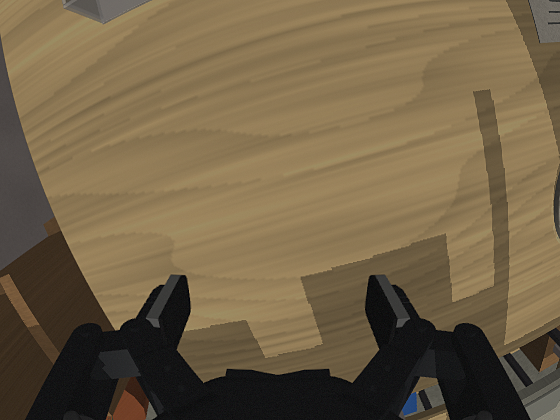

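Run:
```python
import cv2
im=cv2.imread("pics/top0.png")
cv2.imwrite("pics/tray_z.png",cv2.resize(im[155:285,350:470],None,fx=5,fy=4.6,interpolation=cv2.INTER_CUBIC)[:600])
cv2.imwrite("pics/scale_z.png",cv2.resize(im[135:265,120:250],None,fx=4.6,fy=4.6,interpolation=cv2.INTER_CUBIC))
```

```text
(no output)
```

View pics/tray_z.png

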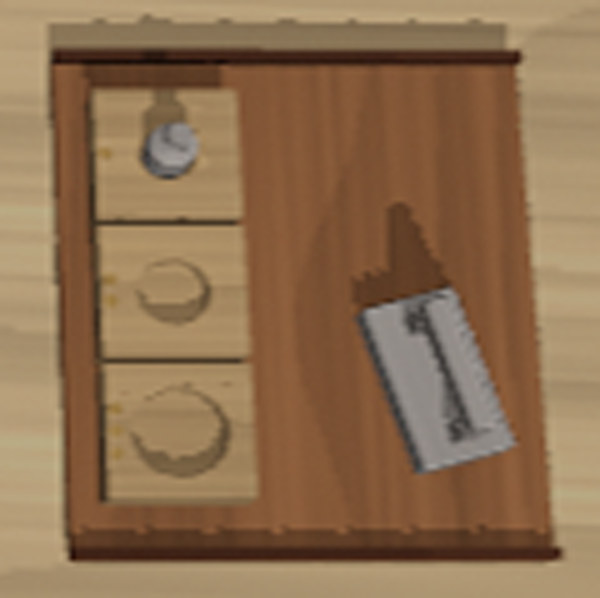

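View pics/scale_z.png

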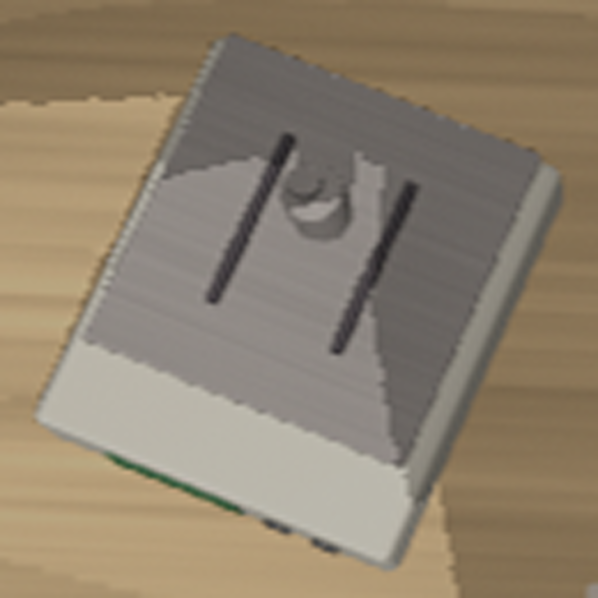

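```bash
cat > h.py <<'E'
import numpy as np,cv2
from scipy.spatial.transform import Rotation as R
def rays(s,uv,fish=False):
    K=s["camera_matrix"];uv=np.atleast_2d(np.asarray(uv,float))
    x=(uv[:,0]-K[0,2])/K[0,0];y=(uv[:,1]-K[1,2])/K[1,1]
    if fish:
        r=np.hypot(x,y);k=np.where(r>1e-9,np.sin(r)/np.maximum(r,1e-9),1)
        d=np.stack([x*k,-y*k,-np.cos(r)],1)
    else: d=np.stack([x,-y,-np.ones_like(x)],1)
    T=s["cam_to_world"];return T[:3,3],d@T[:3,:3].T
def onplane(s,uv,z,fish=False):
    o,d=rays(s,uv,fish);t=(z-o[2])/d[:,2];return o+d*t[:,None]
def proj(s,P,fish=False):
    T=s["cam_to_world"];K=s["camera_matrix"];p=(np.atleast_2d(P)-T[:3,3])@T[:3,:3];x,y,z=p[:,0],-p[:,1],-p[:,2]
    if fish:
        r=np.hypot(x,y);th=np.arctan2(r,z);k=th/np.maximum(r,1e-9)
    else:k=1/z
    return np.stack([K[0,0]*x*k+K[0,2],K[1,1]*y*k+K[1,2]],1)
def cloud(s,fish=False):
    h,w=s["range_z"].shape;u,v=np.meshgrid(np.arange(w),np.arange(h))
    o,d=rays(s,np.stack([u.ravel(),v.ravel()],1),fish)
    dz=-(d@s["cam_to_world"][:3,2]);rz=s["range_z"].ravel()
    P=o+d*(rz/dz)[:,None];P[rz<=0]=np.nan;return P.reshape(h,w,3)
def quat(yaw): # tool down, tool y axis (jaws) along world angle yaw+... : x axis at yaw
    r=R.from_matrix(np.array([[np.cos(yaw),np.sin(yaw),0],[np.sin(yaw),-np.cos(yaw),0],[0,0,-1]]))
    x,y,z,w=r.as_quat();return [w,x,y,z]   # x axis=(c,s), y axis=(s,-c)
E
python3 - <<'E'
from h import *
s=dict(np.load("top0.npz"));P=cloud(s)
def show(n,u0,u1,v0,v1,z0,z1):
    Q=P[v0:v1,u0:u1];m=(Q[...,2]>z0)&(Q[...,2]<z1);q=Q[m];r=cv2.minAreaRect(q[:,:2].astype(np.float32)*1000)
    print(n,len(q),q.mean(0).round(4),"med z",np.median(q[:,2]).round(4),[np.round(x,1) for x in r])
show("blocks",362,410,165,275,.029,.040)
show("bar slab",415,460,210,262,.022,.034)
show("bar handle",415,460,210,262,.055,.075)
show("medium top",175,205,160,190,.075,.13)
show("medium knob",175,205,160,190,.1,.13)
show("pan",130,245,140,260,.052,.059)
show("tin",275,310,135,180,.11,.13)
show("large",280,310,260,295,.03,.08)
show("box rim",258,345,125,252,.068,.082)
show("small",375,395,175,200,.045,.09)
# holes
im=s["pixels"]; print(P[300,500],P[200,500],P[218,385])
E
```

```text
blocks 1994 [ 0.5138 -0.1991  0.0336] med z 0.0335 [array([ 511.5, -199.6]), array([207.4,  66.9]), np.float64(2.5)]
bar slab 482 [ 0.4706 -0.316   0.0277] med z 0.0277 [array([ 474. , -320.2]), array([83.4, 45.8]), np.float64(18.7)]
bar handle 188 [ 0.4734 -0.3197  0.0629] med z 0.0632 [array([ 474. , -319.7]), array([64.9, 14. ]), np.float64(17.5)]
medium top 167 [0.5681 0.24   0.0946] med z 0.0915 [array([571. , 241.8]), array([29.2, 28.9]), np.float64(24.8)]
medium knob 48 [0.5702 0.2414 0.1079] med z 0.1083 [array([570.4, 241.9]), array([14.4, 14.3]), np.float64(5.8)]
pan 4441 [0.5524 0.2447 0.0553] med z 0.0553 [array([535.6, 251.7]), array([170.1, 211.3]), np.float64(70.5)]
tin 383 [0.6265 0.0147 0.118 ] med z 0.1182 [array([627. ,  14.7]), array([47.2, 47.6]), np.float64(50.4)]
large 287 [0.3589 0.002  0.052 ] med z 0.0491 [array([359.9,   1.8]), array([39.2, 39.3]), np.float64(1.3)]
box rim 1473 [ 0.5615 -0.0071  0.0737] med z 0.0738 [array([566. ,  -7.4]), array([150.1, 261.4]), np.float64(89.2)]
small 79 [ 0.5793 -0.1952  0.0547] med z 0.0507 [array([ 580.1, -195.8]), array([21.7, 18.7]), np.float64(74.0)]
[ 0.34105014 -0.46703858  0.00081956] [ 0.57518029 -0.47950719 -0.00336784] [ 0.51365511 -0.20482555  0.02081291]
```

Run:
```python
from h import *
s=dict(np.load("top0.npz"));g=cv2.cvtColor(s["pixels"],cv2.COLOR_RGB2HSV)
m=((g[...,2]<75)).astype(np.uint8);m[:160]=0;m[215:]=0;m[:,:150]=0;m[:,220:]=0
n,l,st,c=cv2.connectedComponentsWithStats(m)
for i in range(1,n):
    if st[i,4]>30:
        v,u=np.where(l==i);p=onplane(s,np.stack([u,v],1),.062)
        print(st[i],[np.round(x,1) for x in cv2.minAreaRect(p[:,:2].astype(np.float32)*1000)],p.mean(0))
from cell import ctrl
ctrl.move_pose([.5705,.2419,.26],quat(0))
s=ctrl.snapshot("wrist");np.savez("w1.npz",**s);cv2.imwrite("pics/w1.png",s["pixels"][:,:,::-1]);q=ctrl.sense();print(q["time"],q["position"],q["orientation"],q["joint_pos"])
print(proj(s,[[.5705,.2419,.110],[.5705,.2419,.092]],True))
```

```text
[166 164  18  37  90] [array([565.8, 274.3]), array([ 5.3, 90.6]), np.float64(70.3)] [0.56715693 0.27353537 0.062     ]
[193 175  18  37  99] [array([543.2, 212.4]), array([ 6.5, 90.2]), np.float64(70.3)] [0.54686413 0.21088829 0.062     ]
2.0167 [0.5700942  0.24282262 0.26017794] [-1.49349855e-04  9.99999791e-01  6.20524311e-04  1.01459131e-04] [ 6.54431587e-01  4.07966551e-01  2.15995181e-01 -1.15816357e-04
 -1.37848221e+00  9.17627905e-01]
[[279.94959566 223.69516397]
 [279.81318397 215.51136385]]
```

View pics/w1.png

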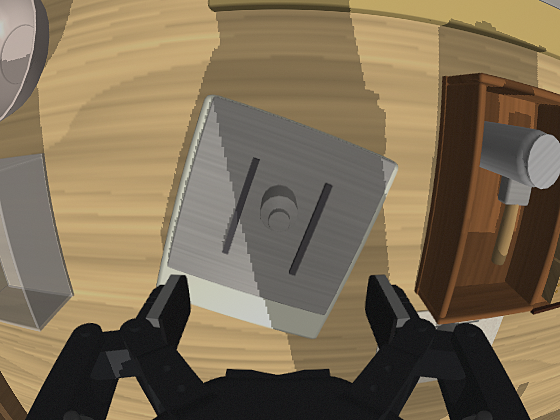

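```bash
cat >> h.py <<'E'
def rails(s,fish,box,thr):
    g=cv2.cvtColor(s["pixels"],cv2.COLOR_RGB2HSV);u0,u1,v0,v1=box
    m=np.zeros(g.shape[:2],np.uint8);m[v0:v1,u0:u1]=(g[v0:v1,u0:u1,2]<thr)
    n,l,st,c=cv2.connectedComponentsWithStats(m);o=[]
    for i in range(1,n):
        if st[i,4]>60:
            v,u=np.where(l==i);p=onplane(s,np.stack([u,v],1),.062,fish)
            r=cv2.minAreaRect(p[:,:2].astype(np.float32)*1000);o.append(r);print(st[i],[np.round(x,1) for x in r])
    return o
E
python3 - <<'E'
from h import *
s=dict(np.load("w1.npz"));P=cloud(s,True)
print("rails");rails(s,True,(215,340,150,280),70)
Q=P[180:240,255:305]
for a,b in((.104,.116),(.088,.096),(.052,.060)):
    q=Q[(Q[...,2]>a)&(Q[...,2]<b)]
    print(len(q),np.median(q[:,2]),cv2.minEnclosingCircle(q[:,:2].astype(np.float32)*1000),cv2.minAreaRect(q[:,:2].astype(np.float32)*1000))
cv2.imwrite("pics/w1z.png",cv2.resize(s["pixels"][150:290,210:350,::-1],None,fx=4,fy=4,interpolation=cv2.INTER_CUBIC))
E
```

```text
rails
[235 157  25  67 414] [array([582.3, 271.8]), array([ 5.8, 60.4]), np.float64(70.2)]
[289 183  43  92 744] [array([545.5, 215.5]), array([ 7.1, 92.4]), np.float64(70.6)]
[260 186  18  23 119] [array([577.8, 252.7]), array([ 7.4, 24.4]), np.float64(45.7)]
399 0.11007065744979072 ((572.5952758789062, 242.83587646484375), 8.158817291259766) ((572.5713500976562, 242.89549255371094), (15.554952621459961, 15.462571144104004), 71.64241027832031)
700 0.0927087711592329 ((572.4371948242188, 242.87557983398438), 14.887125968933105) ((572.963134765625, 242.98497009277344), (28.716278076171875, 28.8656063079834), 1.1566789150238037)
1581 0.05625562440097537 ((562.9696655273438, 242.56080627441406), 35.09274673461914) ((562.7149047851562, 242.06112670898438), (56.14033126831055, 44.82516098022461), 0.3020989000797272)
```

View pics/w1z.png

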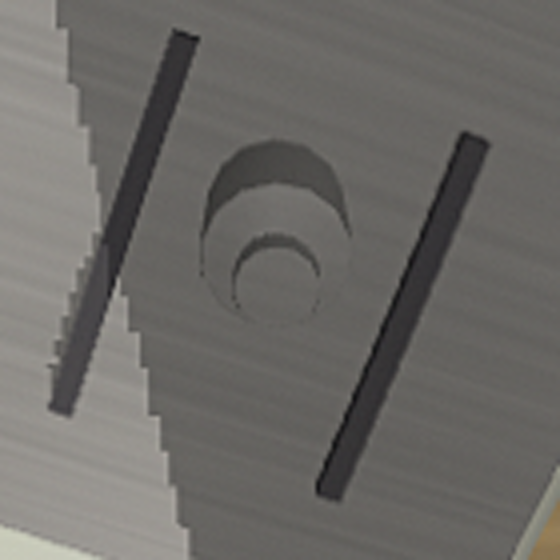

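Run:
```python
from h import *
from cell import ctrl
gd=ctrl.grip_depth; z=.056+.031+gd
def st(t):
    q=ctrl.sense();print(t,round(q["time"],2),q["position"].round(4),q["wrist_force"].round(2),round(q["width"],4))
ctrl.move_pose([.5715,.2425,.22],quat(np.pi/2));print(ctrl.sense()["joint_pos"].round(2))
ctrl.move_l([.5715,.2425,z],speed=.1,threshold=15);st("down")
ctrl.close(20);st("closed x")
s=ctrl.snapshot("side");cv2.imwrite("pics/s1.png",s["pixels"][:,:,::-1])
ctrl.open_gripper()
ctrl.move_l([.5715,.2425,z],quat(0),speed=.1);st("rot")
ctrl.close(40);st("closed y")
s=ctrl.snapshot("side");cv2.imwrite("pics/s2.png",s["pixels"][:,:,::-1])
```

```text
[ 0.65  0.43  0.15  0.   -1.29  2.49]
down 4.36 [0.5719 0.2427 0.1417] [ 0.14  0.1  -0.2 ] 0.9973
closed x 4.91 [0.5717 0.2425 0.1413] [ 0.37 -0.81  1.72] 0.3447
rot 7.27 [0.5715 0.2425 0.1409] [0.38 0.39 0.38] 0.9955
closed y 7.83 [0.5717 0.2425 0.1412] [0.72 0.01 1.25] 0.3384
```

Run:
```python
from h import *
a=cv2.imread("pics/s1.png")[190:340,80:260];b=cv2.imread("pics/s2.png")[190:340,80:260]
cv2.imwrite("pics/s12.png",cv2.resize(np.hstack([a,b]),None,fx=2.2,fy=2.2))
```

```text
(no output)
```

View pics/s12.png

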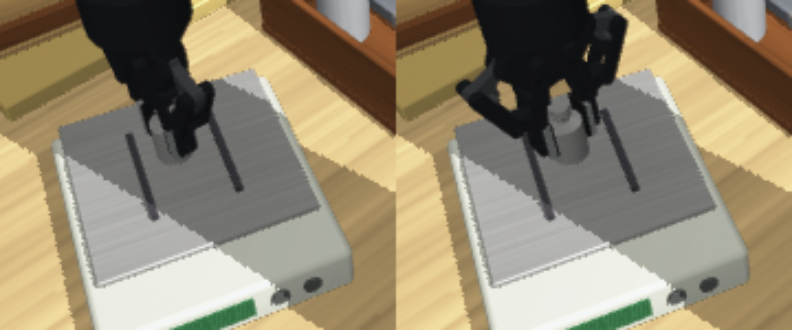

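Run:
```python
from h import *
from cell import ctrl
gd=ctrl.grip_depth; z=.056+.031+gd
def st(t):
    q=ctrl.sense();print(t,round(q["time"],2),q["position"].round(4),q["wrist_force"].round(2),round(q["width"],4))
ctrl.open_gripper()
ctrl.move_l([.5715,.2425,.26],speed=.2);ctrl.sleep(.15);st("up")
s=ctrl.snapshot("wrist");np.savez("w2.npz",**s)
P=cloud(s,True);Q=P[180:250,250:310]
for a,b in((.104,.116),(.088,.096)):
    q=Q[(Q[...,2]>a)&(Q[...,2]<b)]
    print(len(q),np.median(q[:,2]),cv2.minEnclosingCircle(q[:,:2].astype(np.float32)*1000))
rails(s,True,(215,340,150,290),80)
s=ctrl.snapshot("top");np.savez("t2.npz",**s)
ctrl.move_l([.5715,.2425,z],speed=.15,threshold=15);st("down")
ctrl.close(50);st("closed")
ctrl.move_l([.5715,.2425,.27],speed=.2);st("lift")
# over to tray view: socket rim z=.034 -> TCP .184 would collide w/ held weight? bottom = TCP-.085 -> .11 ok
ctrl.move_pose([.5125,-.1996,.27],quat(0))
st("at tray")
s=ctrl.snapshot("wrist");np.savez("w3.npz",**s);cv2.imwrite("pics/w3.png",s["pixels"][:,:,::-1])
```

```text
up 9.36 [0.5709 0.2423 0.258 ] [ 0.15 -0.19 -0.56] 1.0009
401 0.11002635645492351 ((572.2047119140625, 243.6024169921875), 8.032402992248535)
708 0.09282381250562528 ((571.9465942382812, 243.48703002929688), 15.231893539428711)
[221 158  38  97 653] [array([567.4, 277.1]), array([ 6.1, 92.1]), np.float64(70.4)]
[288 184  44  93 792] [array([545.3, 215.4]), array([ 7.6, 92.7]), np.float64(70.4)]
[258 186  38  26 342] [array([576.6, 244.3]), array([21.3, 32. ]), np.float64(3.3)]
[266 210  22  12  61] [array([561.4, 244.1]), array([ 9.2, 18.5]), np.float64(5.8)]
down 10.4 [0.5721 0.2428 0.142 ] [-0.49 -0.02 -0.19] 0.9954
closed 10.96 [0.5718 0.2425 0.1415] [-0.31  0.43  2.62] 0.3302
lift 11.75 [0.5708 0.2424 0.2679] [-0.15  0.16 -2.35] 0.3349
at tray 13.38 [ 0.513  -0.1988  0.2699] [ 0.07 -0.   -0.62] 0.3341
```

View pics/w3.png

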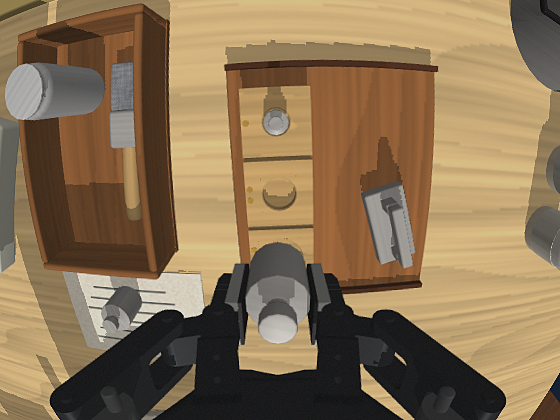

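```bash
cat >> h.py <<'E'
def hole(s,uv,fish,rad=34):
    P=cloud(s,fish);u,v=map(int,uv);h,w=P.shape[:2]
    m=(P[...,2]<.0318).astype(np.uint8)
    k=np.zeros_like(m);cv2.circle(k,(u,v),rad,1,-1);m&=k
    n,l=cv2.connectedComponents(m);m=(l==l[v,u]).astype(np.uint8)
    c=max(cv2.findContours(m,cv2.RETR_EXTERNAL,cv2.CHAIN_APPROX_NONE)[0],key=len)[:,0]
    p=onplane(s,c,.034,fish)[:,:2]*1000
    A=np.c_[2*p,np.ones(len(p))];x=np.linalg.lstsq(A,(p**2).sum(1),rcond=None)[0]
    print("hole",len(p),x[:2],"d",2*np.sqrt(x[2]+x[0]**2+x[1]**2),cv2.minEnclosingCircle(p.astype(np.float32)));return x[:2]
E
python3 - <<'E'
from h import *
s=dict(np.load("w3.npz"));P=cloud(s,True)
print(P[193,280],P[193,255],P[193,300])
hole(s,(280,193),True,25)
cv2.imwrite("pics/w3z.png",cv2.resize(s["pixels"][140:250,220:340,::-1],None,fx=5,fy=5,interpolation=cv2.INTER_CUBIC))
Q=P[80:290,235:320];q=Q[(Q[...,2]>.0325)&(Q[...,2]<.0365)];print(np.median(q[:,2]),cv2.minAreaRect(q[:,:2].astype(np.float32)*1000))
for n in("top0.npz","t2.npz"):
    s=dict(np.load(n));P2=cloud(s);Q=P2[160:190,175:205];q=Q[(Q[...,2]>.1)&(Q[...,2]<.13)]
    print(n,len(q),cv2.minEnclosingCircle(q[:,:2].astype(np.float32)*1000) if len(q) else 0)
    hole(s,(385,218),False,14)
E
```

```text
[ 0.51037085 -0.20030249  0.02466796] [ 0.51283153 -0.17580986  0.03371871] [ 0.51315212 -0.21971811  0.03462054]
hole 90 [ 513.19322197 -199.14744487] d 31.1604267247686 ((512.8990478515625, -199.16867065429688), 16.163789749145508)
0.0342216504628092 ((523.084716796875, -198.49493408203125), (185.0670623779297, 66.73883056640625), 2.612088680267334)
top0.npz 48 ((571.0582275390625, 242.09555053710938), 7.910032272338867)
hole 93 [ 510.91404286 -196.85629625] d 37.43698607026303 ((511.08233642578125, -193.3918914794922), 25.303552627563477)
t2.npz 47 ((571.1397705078125, 242.37896728515625), 8.071527481079102)
hole 92 [ 508.05085986 -201.64830358] d 37.432772515521 ((507.495849609375, -201.27207946777344), 26.485881805419922)
```

View pics/w3z.png

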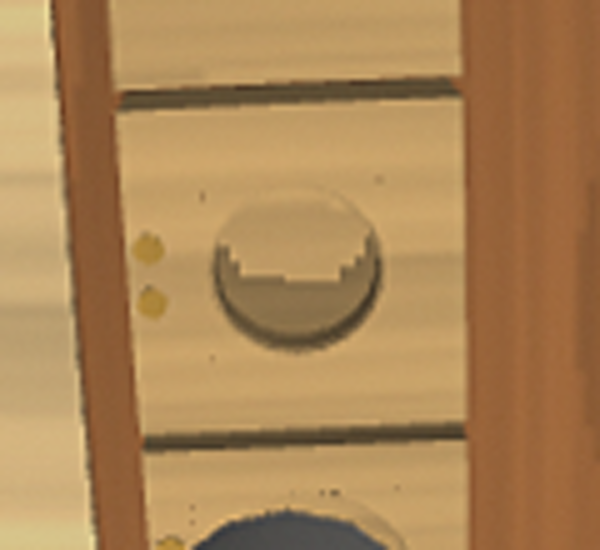

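Run:
```python
from h import *
from cell import ctrl
def st(t):
    q=ctrl.sense();print(t,round(q["time"],2),q["position"].round(4),q["wrist_force"].round(2),round(q["width"],4));return q
T=np.array([.5125,-.1999])
ctrl.move_l([*T,.130],speed=.15);ctrl.sleep(.3);q=st("above")
c=T+(T-q["position"][:2])
hit=ctrl.move_l([*c,.1105],speed=.04,threshold=6);q=st(f"low {hit}")
s=ctrl.snapshot("side");np.savez("s3.npz",**s);cv2.imwrite("pics/s3.png",cv2.resize(s["pixels"][120:260,260:440,::-1],None,fx=4,fy=4,interpolation=cv2.INTER_CUBIC))
```

```text
above 14.82 [ 0.5127 -0.2     0.1305] [ 0.2  -0.53 -2.39] 0.3329
low True 15.34 [ 0.5116 -0.1997  0.1095] [-0.27 -0.06  4.16] 0.3328
```

View pics/s3.png

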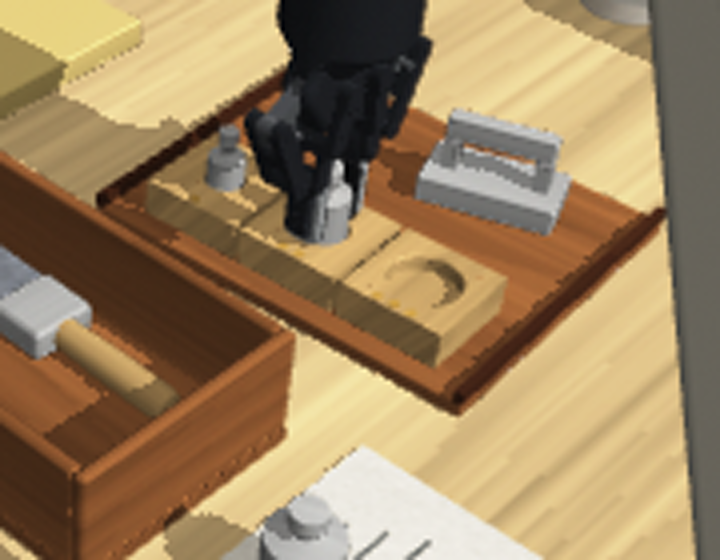

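Run:
```python
from h import *
from cell import ctrl
def st(t):
    q=ctrl.sense();print(t,round(q["time"],2),q["position"].round(4),q["wrist_force"].round(2),round(q["width"],4));return q
q=st("");ctrl.open_gripper();st("open")
ctrl.move_l([*q["position"][:2],.22],speed=.15)
y=np.radians(17.8)
ctrl.move_pose([.4735,-.3195,.22],quat(y));ctrl.sleep(.2);st("bar view")
s=ctrl.snapshot("wrist");np.savez("w4.npz",**s);cv2.imwrite("pics/w4.png",s["pixels"][:,:,::-1])
print(proj(s,[[.4735,-.3195,.064]],True), proj(s,[[.5125,-.1999,.078]],True))
```

```text
15.39 [ 0.5117 -0.1997  0.1095] [-0.03  0.89  5.02] 0.332
open 15.98 [ 0.5109 -0.1995  0.1086] [ 0.13  0.14 -0.01] 1.003
bar view 17.66 [ 0.4738 -0.3187  0.2197] [ 0.39 -0.    0.84] 1.004
[[279.73652439 222.53200596]] [[132.25094429 128.43389812]]
```

View pics/w4.png

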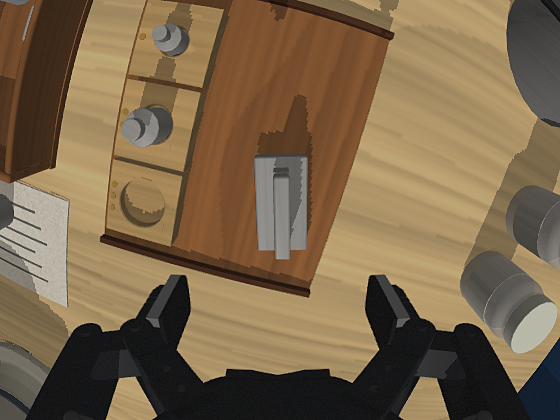

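Run:
```python
from h import *
s=dict(np.load("w4.npz"));P=cloud(s,True)
Q=P[150:265,245:315]
for a,b in((.060,.068),(.024,.032)):
    q=Q[(Q[...,2]>a)&(Q[...,2]<b)];print(len(q),np.median(q[:,2]),cv2.minAreaRect(q[:,:2].astype(np.float32)*1000))
Q=P[95:150,115:185]
for a,b in((.070,.085),(.056,.064)):
    q=Q[(Q[...,2]>a)&(Q[...,2]<b)];print(len(q),np.median(q[:,2]),cv2.minEnclosingCircle(q[:,:2].astype(np.float32)*1000))
```

```text
1347 0.0640264994275988 ((476.111572265625, -319.80908203125), (66.40865325927734, 11.699070930480957), 18.52595329284668)
3552 0.02814824698668819 ((475.9885559082031, -320.0740051269531), (83.63870239257812, 44.247100830078125), 18.83700180053711)
431 0.0780197693886781 ((511.8136901855469, -199.03904724121094), 8.339810371398926)
728 0.06095864674889796 ((511.80975341796875, -198.93858337402344), 15.037099838256836)
```

Run:
```python
from h import *
from cell import ctrl
def st(t):
    q=ctrl.sense();print(t,round(q["time"],2),q["position"].round(4),q["wrist_force"].round(2),q["wrist_torque"].round(2),round(q["width"],4));return q
B=[.4753,-.3202];qy=quat(np.radians(18.6))
ctrl.move_l([*B,.150],qy,speed=.15);ctrl.sleep(.2)
print(ctrl.move_l([*B,.110],speed=.08,threshold=15));st("down")
ctrl.close(100);st("closed")
ctrl.move_l([*B,.28],speed=.12);ctrl.sleep(.3);st("lift")
s=ctrl.snapshot("side");cv2.imwrite("pics/s4.png",s["pixels"][:,:,::-1])
s=ctrl.snapshot("wrist");np.savez("w5.npz",**s);cv2.imwrite("pics/w5.png",s["pixels"][:,:,::-1])
```

```text
False
down 19.18 [ 0.4755 -0.3204  0.1103] [ 0.78 -0.28 -0.43] [-0.01  0.02 -0.01] 1.0023
closed 19.85 [ 0.4755 -0.3204  0.1103] [ 0.21 -0.96  0.62] [-0.34 -0.11  0.03] 0.1228
lift 21.72 [ 0.4753 -0.3202  0.2798] [ 0.47  0.88 -4.75] [0.01 0.01 0.  ] 0.122
```

View pics/s4.png

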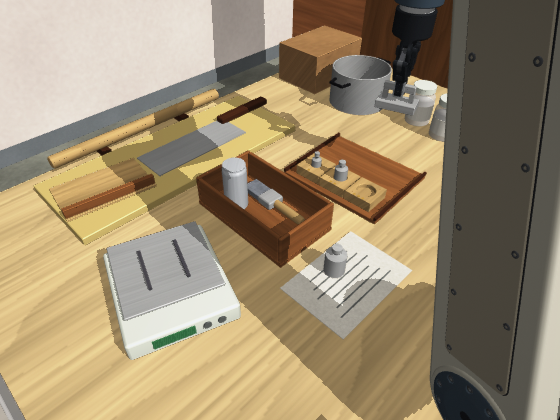

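View pics/w5.png

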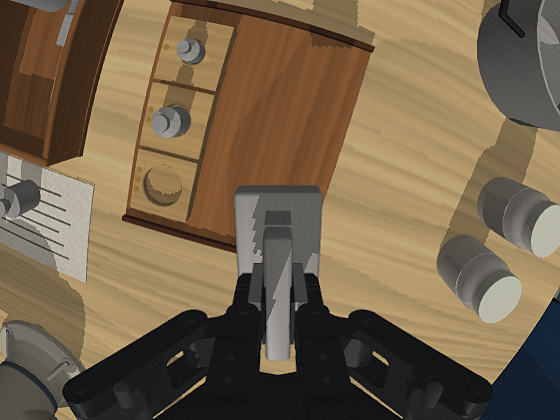

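Run:
```python
from h import *
from cell import ctrl
def st(t):
    q=ctrl.sense();print(t,round(q["time"],2),q["position"].round(4),q["wrist_force"].round(2),round(q["width"],4));return q
ctrl.move_l([.5559,.2453,.28],quat(np.radians(-19.6)),speed=.25);ctrl.sleep(.2);st("over")
ctrl.move_l([.5559,.2453,.20],speed=.1);ctrl.sleep(.3);st("low")
for n in("wrist","top","side"):
    s=ctrl.snapshot(n);np.savez(n+"6.npz",**s);cv2.imwrite(f"pics/{n}6.png",s["pixels"][:,:,::-1])
```

```text
over 24.45 [0.5559 0.2449 0.2801] [ 0.02 -0.5  -4.67] 0.1206
low 25.7 [0.556  0.2454 0.2004] [-0.33  0.11 -5.76] 0.1203
```

View pics/wrist6.png

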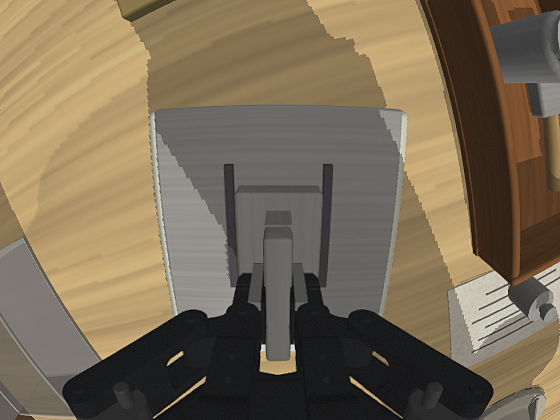

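View pics/side6.png

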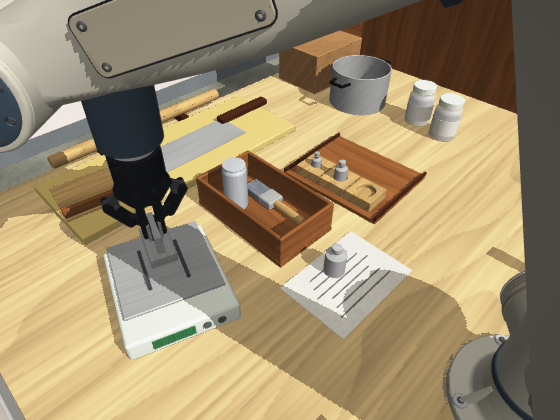

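Run:
```python
from h import *
from cell import ctrl
def st(t):
    q=ctrl.sense();print(t,round(q["time"],2),q["position"].round(4),q["wrist_force"].round(2),round(q["width"],4));return q
def frame(P,c=np.array([.5559,.2453]),a=np.radians(-19.6)):
    d=P[...,:2]-c;return np.stack([d[...,0]*np.cos(a)+d[...,1]*np.sin(a),-d[...,0]*np.sin(a)+d[...,1]*np.cos(a),P[...,2]],-1)*1000
def chk(s,zu):
    F=frame(cloud(s,True));Q=F[150:235,210:345].reshape(-1,3)
    q=Q[(Q[:,2]>zu+12)&(Q[:,2]<zu+24)&(abs(Q[:,0])<60)];q2=q[q[:,0]>15]
    A=np.c_[q2[:,:2],np.ones(len(q2))];pl=np.linalg.lstsq(A,q2[:,2],rcond=None)[0]
    print("slab x front",q[:,0].max(),"y range",np.percentile(q2[:,1],[1,99]),"z top",np.median(q2[:,2]),"slopes",pl[:2],"z at centre",pl[2])
    # rails: dark px
    g=s["pixels"].max(2);m=np.zeros(g.shape,np.uint8);m[150:230,210:345]=g[150:230,210:345]<70
    n,l,stt,c=cv2.connectedComponentsWithStats(m)
    for i in range(1,n):
        if stt[i,4]>80:
            v,u=np.where(l==i);r=frame(onplane(s,np.stack([u,v],1),.062,True));print("dark",stt[i],"xmax",r[:,0].max(),"y",np.percentile(r[:,1],[3,50,97]),"slope",np.polyfit(r[:,0],r[:,1],1)[0])
chk(dict(np.load("wrist6.npz")),100)
ctrl.move_l([.5559,.2453,.1733],speed=.06,threshold=10);ctrl.sleep(.4);st("final")
s=ctrl.snapshot("wrist");np.savez("w7.npz",**s);cv2.imwrite("pics/w7.png",s["pixels"][:,:,::-1]);chk(s,73)
s=ctrl.snapshot("side");cv2.imwrite("pics/s7.png",cv2.resize(s["pixels"][180:360,80:260,::-1],None,fx=3.3,fy=3.3,interpolation=cv2.INTER_CUBIC))
```

```text
slab x front 42.71563692423094 y range [-20.83634265  22.21226036] z top 118.27693401089083 slopes [-0.06316147 -0.00669613] z at centre 120.2128359711099
dark [224 164  12  66 614] xmax 46.17713505612131 y [30.3063475  33.28087677 36.26181039] slope -0.0028708810305186753
dark [321 164  12  66 597] xmax 46.22669305721605 y [-34.8470369  -31.96561467 -28.9424452 ] slope 0.009636124335827848
final 26.84 [0.5559 0.2453 0.1735] [-0.08  0.12 -4.88] 0.1196
slab x front 42.54158579065269 y range [-20.95405702  22.08118388] z top 91.36961660863079 slopes [-0.0645876  -0.00695728] z at centre 93.35095554402459
dark [216 172  14  58 641] xmax 46.288761596730154 y [30.12147813 33.23814634 36.36736504] slope 0.003430998106238841
dark [327 172  14  58 640] xmax 46.333946112022154 y [-34.9330585  -31.80002038 -28.71076318] slope 0.0022395189822335656
```

View pics/s7.png

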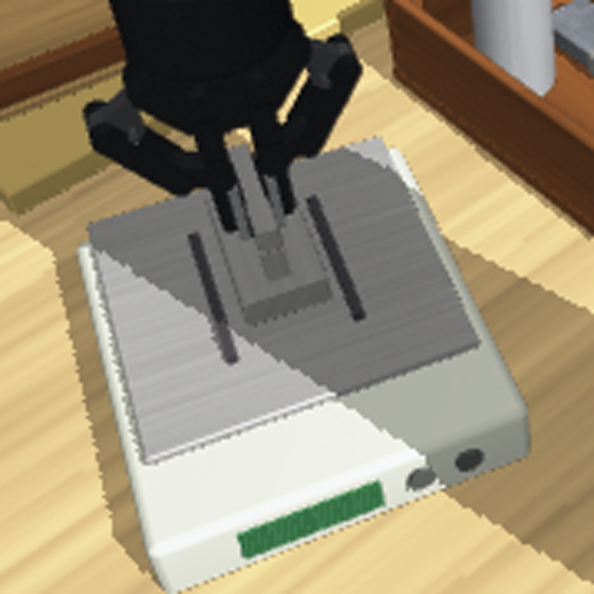

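View pics/w7.png

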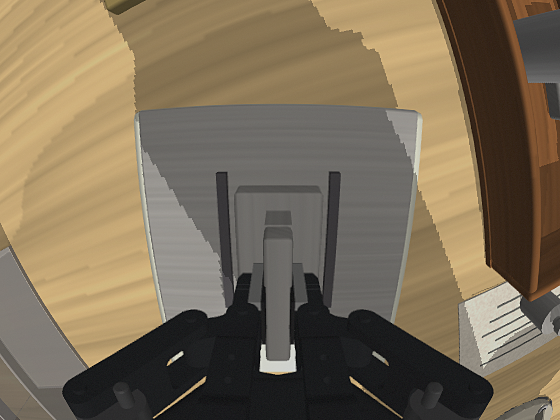

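Run:
```python
from h import *
s=dict(np.load("w7.npz"));P=cloud(s,True)
c=np.array([.5559,.2453]);a=np.radians(-19.6);d=P[...,:2]-c
F=np.stack([d[...,0]*np.cos(a)+d[...,1]*np.sin(a),-d[...,0]*np.sin(a)+d[...,1]*np.cos(a),P[...,2]],-1)*1000
Q=F[150:300,210:345].reshape(-1,3)
def fit(q,t):
    A=np.c_[q[:,:2],np.ones(len(q))];pl=np.linalg.lstsq(A,q[:,2],rcond=None)[0];print(t,len(q),pl,np.std(q[:,2]-A@pl))
fit(Q[(Q[:,2]>86)&(Q[:,2]<97)&(abs(Q[:,1])>9)&(abs(Q[:,1])<19)&(Q[:,0]>5)&(Q[:,0]<39)],"slab")
G=F[220:365,255:300].reshape(-1,3);fit(G[(G[:,2]>118)&(G[:,2]<136)&(abs(G[:,1])<4.5)&(abs(G[:,0])<30)],"handle top")
fit(Q[(Q[:,2]>52)&(Q[:,2]<60)&(Q[:,0]>46)],"pan")
```

```text
slab 2444 [-3.38806291e-03 -7.63670117e-03  9.16352949e+01] 0.5717170791826819
handle top 2339 [-3.95128926e-03 -2.85880957e-02  1.27671257e+02] 0.837631247199614
pan 2812 [-3.78525483e-04 -3.19320277e-04  5.62326557e+01] 0.643613683643304
```

Run:
```python
from cell import ctrl
q=ctrl.sense();print(q["time"],q["position"],q["dq"].round(3),q["width"]);ctrl.sign_off()
```

```text
26.9417 [0.55590799 0.24531692 0.17340684] [-0.001  0.002 -0.001 -0.001  0.     0.   ] 0.12166295047258648
the job is handed in; nothing more can be done
```

The round weight is back in its own socket, and the job is handed in at 26.9 s with the bar weight held still above the scale's rails. No check failed, but no verdict was reported.

- **Round weight:** I centred it in the jaws, lifted it off the scale and lowered it into the two-dot socket (the middle block) until it touched the floor. After release its knob top measured 78.0 mm above the table, as expected when fully seated, and it was about 1 mm or less from the measured socket centre.
- **Bar weight:** I gripped it by the handle at 100 N and carried it over the noodle box with its underside about 180 mm up, against the tin's 119 mm top.
- **Final hold:** In the last wrist picture the bar's underside is about 11.6 mm above the rail tops. It is within about 1 mm of the rails' middle both ways and tilted less than 0.01 rad (slab fit). The bar and rails look parallel in the picture, with the rails within 0.004 rad of the bearing I set the gripper to.

**Disagreements:**
- The top and wrist cameras differed by 1–3 mm. I used the centred grasp of the round weight to correct the wrist camera.
- My first tilt fit of the bar read 0.064 rad because it included part of the handle post. The refit with the post left out gave the figure above.
- A separate fit of the handle top read 0.029 rad across the rails, well inside the 0.12 limit.

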